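Roll the objective can up its gutter into the seat

TASK

On the sloped two-lane aluminium gutter, gently push the longer of the two black objective cans up its lane with the fingertips, keeping them behind it all the way, until it drops into the sunken seat at the end stop and cannot roll back; then let go of it and move clear. Only push: do not pick the can up, and leave the shorter can, the jar, the glass dish and the screwdriver alone.

Things in the scene. Friction and masses are not known exactly. Their poses are not given: they have to be found in the camera images.
- gutter: Fixed two-lane aluminium gutter, 240 x 152 mm, on a white stand, sloping 7 degrees. Origin: on the floor surface, midway between the lanes, at the bottom ledge's inner face. x runs uphill along the floor, z is normal to it, y across. Lanes centred at y = +37 and -37 mm, 70 mm wide; side walls 4 mm thick, 12 mm high. Ledge: x = -4 to 0 mm, 10 mm high, fingertips must pass over it.
- lip (a point): Upper end of the smooth floor, midway between the lanes (gutter x = 190, y = 0, z = 0 mm); here the floor steps down 5 mm into the seat. A can let go with its axis short of about gutter x = 193 mm rolls back down to the ledge.
- seat (a point): Where the axis of a seated can lies, midway between the lanes (gutter x = 205, y = 0, z = 19 mm): the sunken seat runs from x = 190 to 230 mm, 5 mm below the floor, lined in dark rubber, and ends at the end stop, an upright plate at x = 230 mm that rises 30 mm above the floor plane. Axes as the gutter's.
- long_can: The longer can: black cylinder with a steel cap, diameter 48 mm, 64 mm long, about 0.2 kg, lying across its lane against the bottom ledge (axis at gutter x = 19.5, z = 24 mm), in either lane. Origin: its centre; its own y is the cylinder's axis; it turns about y as it rolls.
- short_can: The shorter can: same look and diameter (48 mm) but 40 mm long, lying in the other lane against the bottom ledge; to be left alone. Origin: its centre; its own y is its axis.
- jar: Bystander: amber glass jar with white cap, diameter 48 mm, 75 mm tall, standing beyond the upper end of the gutter. Origin: centre of its underside.
- dish: Bystander: closed glass dish, diameter 60 mm, 16 mm high, beside the gutter on its +y side. Origin: centre of its underside.
- driver: Bystander: screwdriver about 150 mm long, lying beside the gutter on its -y side, roughly along it. Origin: centre of its length, on its underside; x along it towards the tip.
There are look-alikes about, which are no part of the job. What is shaped like the long_can but blue or yellow is not meant.

How it is judged:
On the way:
1. the longer can is on its way up the gutter with the fingers touching it (x of long_can in the frame of gutter between 0.09 and 0.18 m and contact force between the fingers and long_can above 0.05 N).
At the end, for the whole second after the job is handed in: The longer can lies at rest (under 20 mm/s) in the sunken seat at the end stop: its axis at 200 to 212 mm along the gutter and 15 to 21.5 mm above its floor plane; the shorter can is within 20 mm of where it began (x of long_can in the frame of gutter between 0.2 and 0.212 m and z of long_can in the frame of gutter between 0.015 and 0.0215 m and linear speed of long_can below 0.02 m/s and distance of short_can from where it was at the start of the episode below 0.02 m); the robot touches nothing.
It fails at once if the longer can is lifted off the gutter (its centre over 36 mm above the floor plane, 12 mm more than when rolling) (z of long_can in the frame of gutter above 0.036 m).
It fails at once if the longer can is squeezed or rammed with over 40 N (contact force between the fingers and long_can above 40 N).
It fails at once if the shorter can is moved more than 20 mm (distance of short_can from where it was at the start of the episode above 0.02 m).
It fails at once if the jar, the dish or the screwdriver is moved over 30 mm, or the jar or dish is tipped (distance of any of jar, dish, driver from where it was at the start of the episode above 0.03 m or angle between any of jar, dish's own z axis and vertical above 0.5 rad).
It also fails if it takes over 40 s, if anything falls off the work surface, if the arm or the gripper's body presses on something with over 40 N, if the wrist force passes 120 N, or if a joint passes its speed limit or range.

ROBOT

A 6-joint arm with a two-finger parallel gripper is mounted at the origin on the work surface. World frame = base frame: x ahead of the robot, y to its left, z up, the work surface at z = 0. Lengths are in m, angles in rad, forces in N, time in s.
With the tool pointing down it reaches from about 0.25 to 0.775 m from the base axis. Payload 4 kg.
Tool frame: the origin (TCP) lies midway between the tips of the shut fingers; the grasp point (between the pads) lies 19 mm behind it; z points along the fingers, y is the line along which they close (so a half turn about z gives the same grasp; the last joint's range is limited). The gripper opens to 94 mm and grips with 3 to 60 N. Pads are 16 mm wide; open, the fingers measure 119 mm over their backs; the gripper's body (75 mm by 177 mm) begins 78 mm behind the grasp point.
Start: joints at [1.038, 0.087, 1.371, -0, 1.684, -0.103], TCP at [0.229, 0.5, 0.206] pointing down, gripper open.
Joint ranges: [-3.1, 3.1], [-0.76, 2.03], [0.27, 2.55], [-1.08, 4.22], [0.17, 2.65], [-2.57, 2.57]. Speed limits (rad/s): [2.79, 2.79, 3.14, 3.14, 3.14, 3.14].

INTERFACE

Orientations are given as [roll, pitch, yaw] about the fixed x, y, z axes, in that order (R = Rz(yaw) Ry(pitch) Rx(roll)).
In Python, from bench import get_obs, snapshot, close_job gives the robot as it stands. The module is installed in compiled form; this text tells all that it offers.
- The arm moves only by the tool drive_tool, never from a script. Its argument "commands" is a list of rows, each a list of 6 numbers: the shift along the tool's x, y, z in units of 0.04 m (1.0 is 0.04 m), then the turn, a rotation vector about the tool's x, y, z in units of 0.1 rad (1.0 is 0.1 rad). In form: [[dx, dy, dz, wx, wy, wz], ...]. A call has 1 to 20 rows; each row shifts and turns the commanded pose from where the row before left it, along the tool's axes as they then stand; what a row does not reach is not made up. A row lasts 1/8 s, in which the tool goes at most 62.5 mm and 10.7 degrees, less where a joint would pass 70% of its speed; a pose out of reach is approached as far as the arm can. A call with a number of a shift or a turn outside -1 to 1 is refused whole. A call with a gripper value outside its range is refused whole. "gripper" is the closure, from 0 (fully open) to 1 (shut), set as the call begins (left out, the last holds). The fingers move at their own pace and stop on an object; the grip force is fixed at half the most. Time passes only in rows, so rows that do not move let the fingers close. It gives the time, the measured TCP pose, the force, the opening and the grip force at its end, in the units of the state.
- get_obs(): the state, without advancing time (a new reading comes with each control period).
- snapshot(name): name is "scene" or "side" or "wrist"; returns a dict with "image" (400x640x3 uint8, blue, green, red), "range_z" (400x640 float32, m along the optical axis (not along the pixel's ray), 0 where there is no reading), "fx", "fy", "cx", "cy" (pixels), "rvec" (rotation vector, rad) and "tvec" (3), from world to camera coordinates, as OpenCV has them. Camera axes: x right, y down, z forward; pixel columns grow to the right and rows downward; lengths in m; the calibration is good to about 2 mm. A picture is of the moment at which its call begins.
- close_job(): hands the job in; it is judged then, once.
The state is a dict: "time": time; "joint_positions": joint angles; "qvel": joint speeds; "joint_torque": joint torques, N m; "tool_pos": TCP position; "ee_rot": TCP orientation; "wrist_force": force on the tool from outside, world axes, zero at the start; "wrist_torque": the same for the moment, N m; "width": finger opening in m; "finger_force": force on a finger pad.
Only numpy, scipy, OpenCV 4.12 (cv2) and the standard library are available. Lean on these libraries where they do the work, as an engineer would, in place of code of your own. Each camera call takes 0.05 s, during which the arm holds its last target. There are 200 camera calls.

## Working session

There is one attempt and no reset: what is moved stays moved. The work goes in short steps, Python scripts to look and compute and a tool call to move; the robot and the scene stay as the last step left them, time stands still between calls to the robot, and variables do not carry over. Pictures are saved under pics/ and viewed, at most 10 in all, crops included, and the job is handed in when it is done.

Besides the shell and the picture viewer there is one more tool, called after "Call:" in YAML: its name, and indented under it one key for each argument. drive_tool: Moves the arm, as the interface text tells. Its arguments: {"type":"object","properties":{"commands":{"type":"array"},"gripper":{"type":"number"}},"required":["commands"]}

```bash
mkdir -p pics
cat > h.py <<'E'
import numpy as np, cv2
from bench import get_obs, snapshot, close_job
def pts(s):
    R=cv2.Rodrigues(np.array(s["rvec"],float))[0]; t=np.array(s["tvec"],float).ravel()
    z=s["range_z"].astype(float); v,u=np.mgrid[:z.shape[0],:z.shape[1]]
    c=np.stack([(u-s["cx"])/s["fx"]*z,(v-s["cy"])/s["fy"]*z,z],-1)
    P=(c-t)@R; P[z==0]=np.nan
    return P
E
python3 - <<'E'
from h import *
o=get_obs(); print(o)
for n in("scene","side"):
    s=snapshot(n); cv2.imwrite(f"pics/{n}0.png",s["image"]); np.save(f"{n}0.npy",pts(s))
E
```

```text
{'time': 0.0, 'joint_positions': array([ 1.03790969e+00,  8.79108757e-02,  1.37226953e+00, -2.16259017e-05,
        1.68358702e+00, -1.03092534e-01]), 'qvel': array([0.00056173, 0.00144779, 0.00141054, 0.00024617, 0.00069187,
       0.00015852]), 'joint_torque': array([-4.22689970e-05, -3.40190077e+01, -3.02425575e+01,  7.16519728e-02,
        3.30269441e-02, -1.80573725e-04]), 'tool_pos': array([0.22889866, 0.49949229, 0.20432055]), 'ee_rot': array([-3.13942721e+00, -2.02426614e-04,  2.71179592e+00]), 'wrist_force': array([-0.90640595,  0.25468088, -0.28821427]), 'wrist_torque': array([-0.01206559, -0.01276083, -0.07299544]), 'finger_force': 0.0, 'width': 0.09397618400303318}
```

View pics/scene0.png

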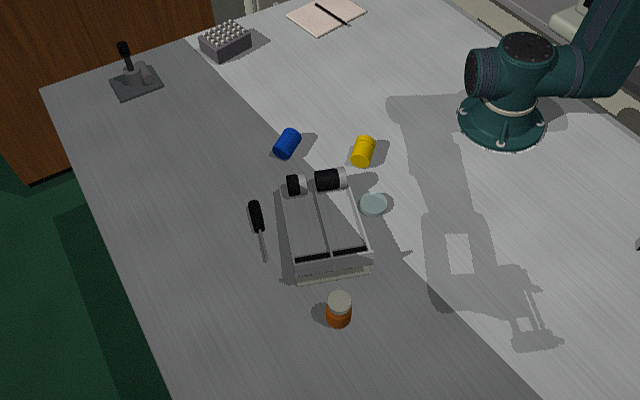

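View pics/side0.png

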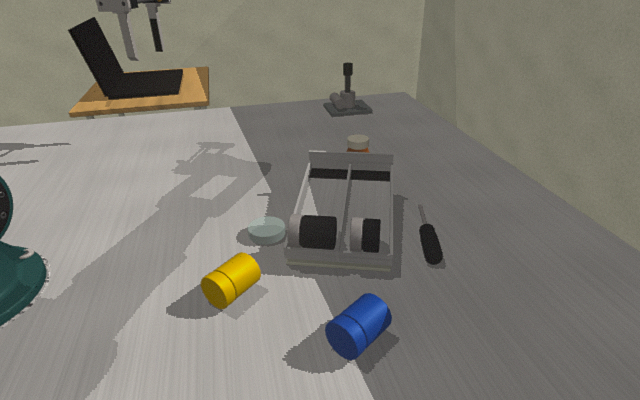

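The candidates in the scene view are:
- Black can in the right lane at (330,180), visibly longer.
- Black can in the left lane at (296,184), short.
- Blue can at (287,144) and yellow can at (363,152), both decoys.

The jar is at (339,310), the dish at (373,204) and the screwdriver at (258,230). I choose the can at (330,180), which is in the dish-side (+y) lane. Next I measure the gutter frame and check the choice in a crop.

Run:
```python
from h import *
P=np.load("scene0.npy"); im=cv2.imread("pics/scene0.png")
cv2.imwrite("pics/crop.png",cv2.resize(im[150:300,230:430],None,fx=4,fy=4)[:600,:800])
A=P[205:240,296:312].reshape(-1,3); B=P[200:238,330:345].reshape(-1,3)
Q=np.vstack([A,B]); Q=Q[np.isfinite(Q).all(1)]
for _ in range(5):
    c=Q.mean(0); n=np.linalg.svd(Q-c)[2][2]; n*=np.sign(n[2]); d=(Q-c)@n; Q=Q[abs(d)<max(.002,2*d.std())]
print(len(Q),d.std(),"n",n,"tilt",np.degrees(np.arccos(n[2])),"c",c)
# uphill direction
ux=np.array([-n[0],-n[1],0]); ux-=n*(ux@n); ux/=np.linalg.norm(ux); uy=np.cross(n,ux)
print("ux",ux,"yaw",np.degrees(np.arctan2(ux[1],ux[0])))
S=P[140:300,230:400].reshape(-1,3); S=S[np.isfinite(S).all(1)]
L=(S-c)@np.c_[ux,uy,n]
L=L[(abs(L[:,1])<.13)&(abs(L[:,0])<.2)]
# walls: height 8-14
w=L[(L[:,2]>.009)&(L[:,2]<.0135)&(L[:,0]>-.05)&(L[:,0]<.07)]
print("wall y hist",[(round(b,3),int(k)) for k,b in zip(*np.histogram(w[:,1],np.arange(-.13,.13,.004))) if k])
e=L[(L[:,2]>.02)&(L[:,2]<.032)&(L[:,0]>.05)]
print("stop x",np.percentile(e[:,0],[5,25,50,75,95]),"y",np.percentile(e[:,1],[0,2,98,100]))
# wall-based yaw
for lo in np.arange(-.13,.13,.02):
    pass
np.savez("g0.npz",c=c,n=n,ux=ux)
for p in [(330,180),(296,184),(373,204),(339,300),(296,258),(368,246)]:
    q=P[p[1],p[0]]; print(p,q.round(3),((q-c)@np.c_[ux,uy,n]).round(3))
```

```text
976 0.0010622732370445772 n [-0.04357628 -0.11559403  0.99234023] tilt 7.096156184049187 c [0.54865229 0.03778043 0.034354  ]
ux [0.35004272 0.92855222 0.1235349 ] yaw 69.34471653972436
wall y hist [(np.float64(-0.078), 1), (np.float64(-0.074), 70), (np.float64(-0.07), 3), (np.float64(-0.002), 37), (np.float64(0.002), 39), (np.float64(0.07), 9), (np.float64(0.074), 72)]
stop x [0.12070791 0.12353788 0.12497851 0.12604212 0.1271295 ] y [-0.07401071 -0.07102269  0.0745585   0.07719978]
(330, 180) [ 0.487 -0.023  0.062] [-0.075  0.036  0.037]
(296, 184) [ 0.555 -0.05   0.065] [-0.075 -0.037  0.041]
(373, 204) [0.424 0.051 0.015] [-0.034  0.122 -0.016]
(339, 300) [0.627 0.225 0.076] [ 0.206 -0.007  0.016]
(296, 258) [0.639 0.092 0.041] [ 0.083 -0.065 -0.004]
(368, 246) [0.513 0.154 0.061] [0.098 0.074 0.015]
```

View pics/crop.png

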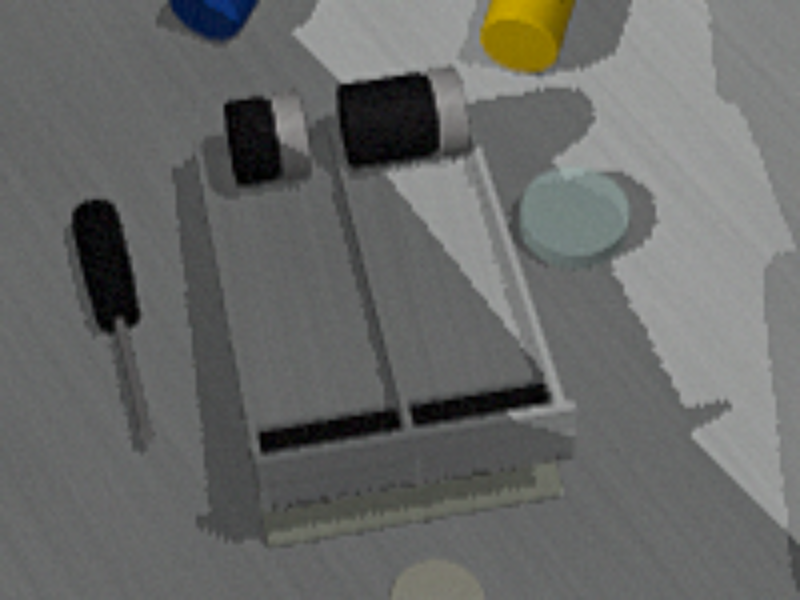

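The crop confirms it: the can at (400,118) in the crop is clearly longer than the one at (255,138), and the gutter frame agrees with the given sizes. Next I refine the yaw from the walls and work out the moves.

```bash
cat >> h.py <<'E'
from scipy.spatial.transform import Rotation as Ro
def gut():
    z=np.load("g.npz"); return z["o"],z["R"]
def rel(tgt_g,tilt=True):
    """tool-frame shift(units) and rotvec(units) to TCP at gutter point tgt_g (m), tool x=ux, z=-n"""
    o,R=gut(); s=get_obs(); T=Ro.from_euler("xyz",s["ee_rot"]).as_matrix()
    W=o+R@np.array(tgt_g); D=np.c_[R[:,0],-R[:,1],-R[:,2]]
    print("t",round(s["time"],2),"tcp",s["tool_pos"].round(4),"tcp_g(mm)",(R.T@(s["tool_pos"]-o)*1e3).round(1),"F",s["wrist_force"].round(1),"w",round(s["width"],3))
    print("target",W.round(4),"shift units",(T.T@(W-s["tool_pos"])/.04).round(2),"turn units",(Ro.from_matrix(T.T@D).as_rotvec()/.1).round(2))
E
python3 - <<'E'
from h import *
P=np.load("scene0.npy"); g=np.load("g0.npz"); c,n,ux=g["c"],g["n"],g["ux"]; uy=np.cross(n,ux)
S=P[140:300,230:400].reshape(-1,3); S=S[np.isfinite(S).all(1)]
sl=[];R=np.c_[ux,uy,n]
L=(S-c)@R
for y in(-.073,.002,.075):
    w=L[(abs(L[:,1]-y)<.006)&(L[:,2]>.008)&(L[:,2]<.0145)&(L[:,0]>-.06)&(L[:,0]<.1)]
    p=np.polyfit(w[:,0],w[:,1],1); sl.append(p[0]); print(y,len(w),p.round(4))
e=L[(L[:,2]>.02)&(L[:,2]<.032)&(L[:,0]>.05)]; p=np.polyfit(e[:,1],e[:,0],1); print("stop",p)
sl.append(-p[0]); a=np.mean(sl)
ux=ux+a*uy; ux/=np.linalg.norm(ux); uy=np.cross(n,ux); R=np.c_[ux,uy,n]; L=(S-c)@R
e=L[(L[:,2]>.02)&(L[:,2]<.032)&(L[:,0]>.05)]
ys=[np.median(L[(abs(L[:,1]-y)<.006)&(L[:,2]>.008)&(L[:,2]<.0145)&(L[:,0]>-.06)&(L[:,0]<.1),1]) for y in(-.073,.002,.075)]
x0=np.median(e[:,0])-.2325
print("yaw",np.degrees(np.arctan2(ux[1],ux[0])),"ys",ys,"stop x range",np.percentile(e[:,0],[5,95]))
o=c+R@np.array([x0,np.mean(ys),0]); np.savez("g.npz",o=o,R=R); print("o",o)
# cans check: cylinder axis fit in xz
G=(S-o)@R
from scipy.optimize import least_squares
for y in(.037,-.037):
    k=G[(abs(G[:,1]-y)<.033)&(G[:,2]>.02)&(G[:,2]<.055)&(G[:,0]<.06)&(G[:,0]>-.03)]
    f=least_squares(lambda q:np.hypot(k[:,0]-q[0],k[:,2]-q[1])-.024,[.02,.024],loss="soft_l1",f_scale=.002); print("can",f.x.round(4),k[:,1].min(),k[:,1].max())
rel([-.05,.037,.10])
E
```

```text
-0.073 122 [-0.0046 -0.0719]
0.002 122 [-0.0049  0.002 ]
0.075 132 [-0.0035  0.0757]
stop [0.004016  0.1245742]
yaw 69.10032501040222 ys [np.float64(-0.07189568769110416), np.float64(0.0020234131156870207), np.float64(0.07575604013370602)] stop x range [0.12071672 0.12713568]
o [ 0.508734   -0.06125919  0.02106433]
can [0.0172 0.0232] 0.0049371606881820455 0.06936096129742188
can [0.0171 0.0233] -0.0568833566998671 -0.016846791494499847
t 0.1 tcp [0.2289 0.4995 0.2044] tcp_g(mm) [443.5 461.5 129.3] F [ 0.  -0.1  0.3] w 0.094
target [ 0.4521 -0.106   0.1141] shift units [-11.38 -11.43   2.28] turn units [-0.95  1.01 15.04]
```

Call:
drive_tool:
  commands:
    - [-0.9,-0.9,0,0,0,0]
    - [-0.95,-0.95,0,0,0,0]
    - [-0.95,-0.95,0,0,0,0]
    - [-0.95,-0.95,0,0,0,0]
    - [-0.95,-0.95,0,0,0,0]
    - [-0.95,-0.95,0,0,0,0]
    - [-0.95,-0.95,0,0,0,0]
    - [-0.95,-0.95,0,0,0,0]
    - [-0.95,-0.95,0,0,0,0]
    - [-0.95,-0.95,0,0,0,0]
    - [-0.95,-0.95,0,0,0,0]
    - [-0.95,-0.95,0,0,0,0]
    - [0,0,0,0,0,0]
  gripper: 0.62

```text
time: 1.72
tool_pos: [0.4528, -0.1047, 0.2042]
ee_rot: [-3.141, -0.002, 2.707]
wrist_force: [0.6, 0.3, -0.2]
width: 0.0358
finger_force: 0.0
```

Call:
drive_tool:
  commands:
    - [0,0,0,0,0,1]
    - [0,0,0,0,0,1]
    - [0,0,0,0,0,1]
    - [0,0,0,0,0,1]
    - [0,0,0,0,0,1]
    - [0,0,0,0,0,1]
    - [0,0,0,0,0,1]
    - [0,0,0,0,0,1]
    - [0,0,0,0,0,1]
    - [0,0,0,0,0,1]
    - [0,0,0,0,0,1]
    - [0,0,0,0,0,1]
    - [0,0,0,0,0,1]
    - [0,0,0,0,0,1]
    - [0,0,0,0,0,1]
    - [0,0,0,0,0,0]

```text
time: 3.72
tool_pos: [0.4523, -0.1007, 0.2053]
ee_rot: [-3.141, -0.0, 1.214]
wrist_force: [0.5, 0.3, 0.9]
width: 0.0357
finger_force: 0.0
```

Run:
```python
from h import *
z=np.load("g.npz"); np.savez("g.npz",o=z["o"]-.0015*z["R"][:,0],R=z["R"])
rel([-.055,.037,.10]); print(get_obs()["joint_positions"].round(2))
```

```text
t 3.73 tcp [ 0.4523 -0.1007  0.2053] tcp_g(mm) [-32.3  38.7 189.8] F [0.5 0.3 0.9] w 0.036
target [ 0.4498 -0.112   0.1133] shift units [-0.29  0.04  2.3 ] turn units [-0.01  1.23  0.08]
[-0.34 -0.11  1.56  0.    1.69  0.01]
```

Call:
drive_tool:
  commands:
    - [-0.3,0,0,0,0.6,0.1]
    - [0,0,0.7,0,0.6,0]
    - [0,0,0.6,0,0,0]
    - [0,0,0.5,0,0,0]
    - [0,0,0,0,0,0]

```text
time: 4.35
tool_pos: [0.4496, -0.1054, 0.132]
ee_rot: [-3.137, -0.121, 1.203]
wrist_force: [0.5, 0.5, -0.4]
width: 0.0361
finger_force: 0.0
```

Run:
```python
from h import *
rel([-.055,.037,.017])
s=snapshot("wrist"); cv2.imwrite("pics/w1.png",s["image"])
s=snapshot("side"); cv2.imwrite("pics/s1.png",cv2.resize(s["image"][100:300,200:460],None,fx=3,fy=3))
```

```text
t 4.35 tcp [ 0.4496 -0.1054  0.132 ] tcp_g(mm) [-46.7  39.6 117.8] F [ 0.5  0.5 -0.4] w 0.036
target [ 0.4534 -0.1024  0.031 ] shift units [-0.2   0.07  2.52] turn units [-0.04  0.03 -0.03]
```

View pics/w1.png

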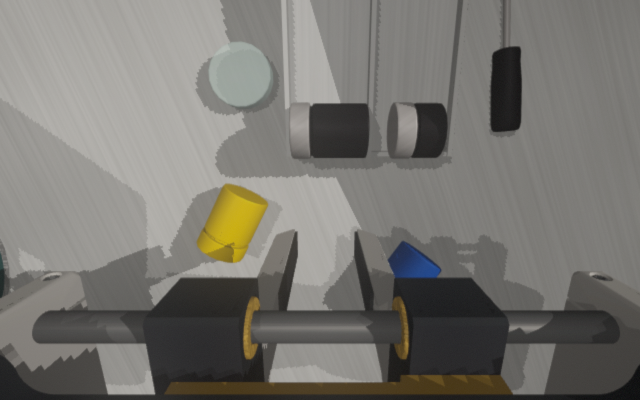

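View pics/s1.png

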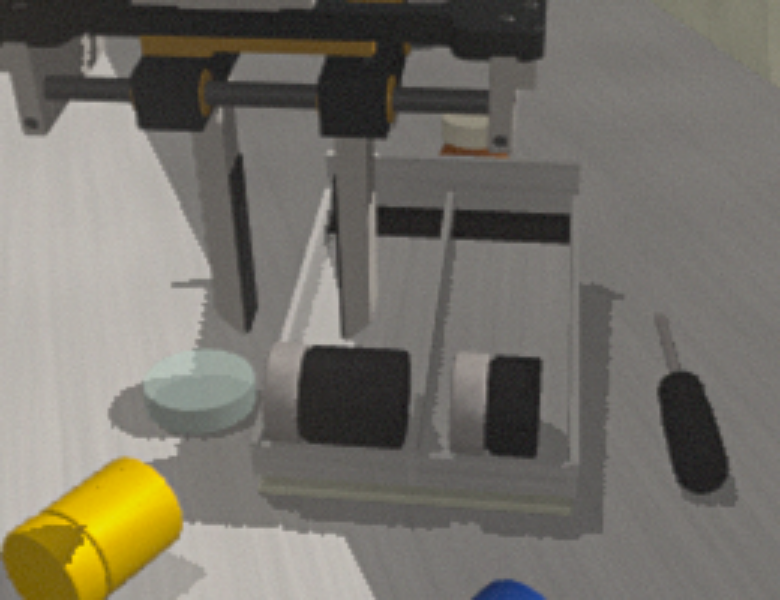

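The wrist view shows the fingers (columns 297 and 355) centred on the long can (290-370, row 130). The yellow and blue decoys lie clear to either side. I descend behind the can.

Call:
drive_tool:
  commands:
    - [-0.2,0.07,0.5,0,0,0]
    - [0,0,0.5,0,0,0]
    - [0,0,0.5,0,0,0]
    - [0,0,0.5,0,0,0]
    - [0,0,0.35,0,0,0]
    - [0,0,0,0,0,0]
    - [0,0,0,0,0,0]

```text
time: 5.32
tool_pos: [0.4556, -0.1049, 0.0406]
ee_rot: [3.14, -0.12, 1.202]
wrist_force: [-1.4, 0.1, 0.2]
width: 0.0361
finger_force: 0.0
```

Run:
```python
from h import *
rel([-.0145,.037,.017])
```

```text
t 5.33 tcp [ 0.4556 -0.1049  0.0406] tcp_g(mm) [-55.3  34.1  26.8] F [-1.4  0.1  0.2] w 0.036
target [ 0.4678 -0.0649  0.036 ] shift units [ 1.02 -0.08  0.24] turn units [ 0.03  0.04 -0.04]
```

Call:
drive_tool:
  commands:
    - [0.2,-0.08,0.1,0,0,0]
    - [0.2,0,0.12,0,0,0]
    - [0.2,0,0,0,0,0]
    - [0.15,0,0,0,0,0]
    - [0.1,0,0,0,0,0]
    - [0.1,0,0,0,0,0]
    - [0,0,0,0,0,0]
    - [0,0,0,0,0,0]

```text
time: 6.32
tool_pos: [0.4658, -0.0673, 0.0354]
ee_rot: [-3.141, -0.12, 1.202]
wrist_force: [1.6, 0.2, 0.3]
width: 0.036
finger_force: 0.0
```

Run:
```python
from h import *
rel([-.0145,.037,.017])
s=snapshot("side"); cv2.imwrite("pics/s2.png",cv2.resize(s["image"][100:300,200:460],None,fx=3,fy=3))
```

```text
t 6.33 tcp [ 0.4658 -0.0673  0.0354] tcp_g(mm) [-17.6  38.   16.8] F [1.6 0.2 0.3] w 0.036
target [ 0.4678 -0.0649  0.036 ] shift units [ 0.08  0.02 -0.01] turn units [ 0.01  0.04 -0.04]
```

View pics/s2.png

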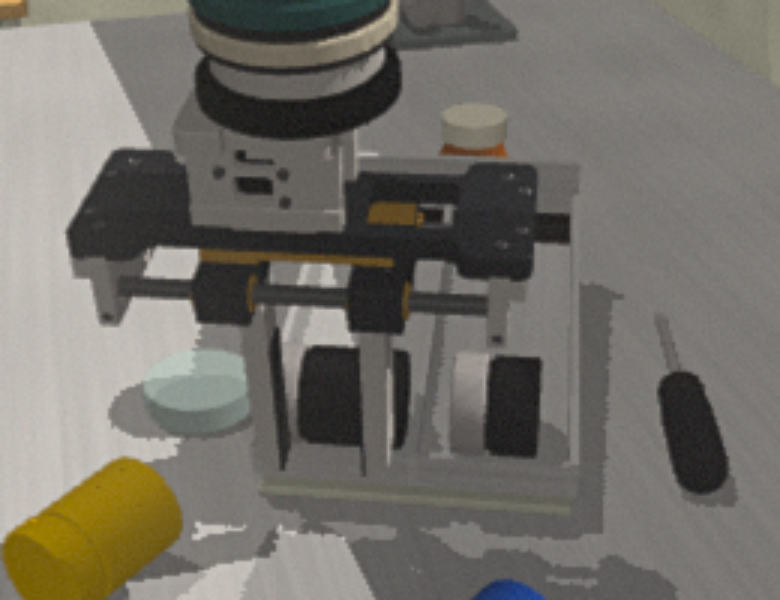

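The fingertips are behind the can, just over the ledge and clear of the walls. I push gently.

Call:
drive_tool:
  commands:
    - [0.06,0,0,0,0,0]
    - [0.06,0,0,0,0,0]
    - [0.08,0,0,0,0,0]
    - [0.1,0,0,0,0,0]
    - [0.12,0,0,0,0,0]
    - [0.12,0,0,0,0,0]
    - [0.12,0,0,0,0,0]
    - [0.12,0,0,0,0,0]
    - [0.12,0,0,0,0,0]
    - [0.12,0,0,0,0,0]
    - [0.12,0,0,0,0,0]
    - [0.12,0,0,0,0,0]
    - [0.12,0,0,0,0,0]
    - [0.12,0,0,0,0,0]
    - [0.12,0,0,0,0,0]
    - [0.12,0,0,0,0,0]
    - [0.12,0,0,0,0,0]
    - [0.12,0,0,0,0,0]
    - [0.1,0,0,0,0,0]
    - [0.06,0,0,0,0,0]

```text
time: 8.88
tool_pos: [0.4965, 0.0123, 0.0456]
ee_rot: [-3.141, -0.12, 1.202]
wrist_force: [-0.6, -2.6, 1.3]
width: 0.0355
finger_force: 1.1
```

```bash
cat >> h.py <<'E'
def cans():
    from scipy.optimize import least_squares
    o,R=gut(); s=snapshot("scene"); G=(pts(s).reshape(-1,3)-o)@R; b=s["image"].reshape(-1,3).max(1)<70
    for y in(.037,-.037):
        k=G[b&(abs(G[:,1]-y)<.03)&(G[:,2]>.012)&(G[:,2]<.052)&(G[:,0]<.225)&(G[:,0]>-.01)]
        x0=np.median(k[:,0])
        f=least_squares(lambda q:np.hypot(k[:,0]-q[0],k[:,2]-q[1])-.024,[x0-.01,.022],loss="soft_l1",f_scale=.002); print("can",y,f.x.round(4),len(k))
    return s
E
python3 - <<'E'
from h import *
rel([.165,.037,.017]); s=cans(); cv2.imwrite("pics/c3.png",cv2.resize(s["image"][120:320,230:430],None,fx=3,fy=3))
E
```

```text
t 8.88 tcp [0.4965 0.0123 0.0456] tcp_g(mm) [68.4 37.7 16.4] F [-0.6 -2.6  1.3] w 0.036
target [0.5313 0.1015 0.0582] shift units [ 2.41  0.01 -0.02] turn units [ 0.01  0.04 -0.04]
can 0.037 [0.1016 0.0234] 546
can -0.037 [0.0184 0.0233] 275
```

View pics/c3.png

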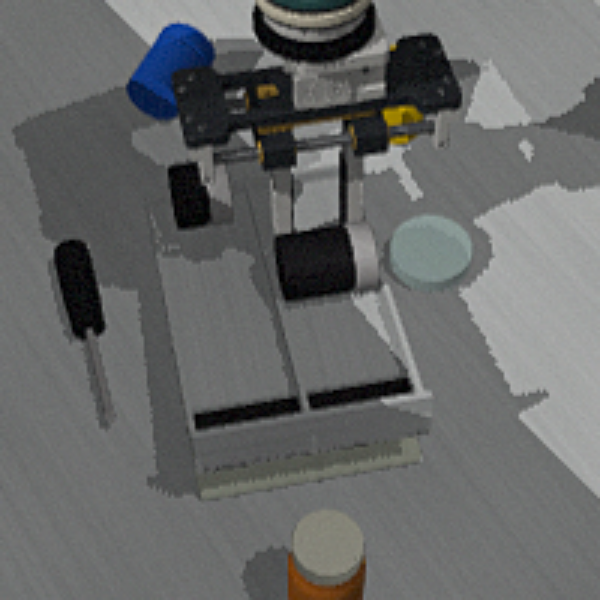

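The can (325,262 in the crop) is straight in its lane at x≈102 mm, with the fingers in contact behind it. I continue.

Call:
drive_tool:
  commands:
    - [0.06,0,0,0,0,0]
    - [0.1,0,0,0,0,0]
    - [0.12,0,0,0,0,0]
    - [0.12,0,0,0,0,0]
    - [0.12,0,0,0,0,0]
    - [0.12,0,0,0,0,0]
    - [0.12,0,0,0,0,0]
    - [0.12,0,0,0,0,0]
    - [0.12,0,0,0,0,0]
    - [0.12,0,0,0,0,0]
    - [0.12,0,0,0,0,0]
    - [0.12,0,0,0,0,0]
    - [0.12,0,0,0,0,0]
    - [0.12,0,0,0,0,0]
    - [0.1,0,0,0,0,0]
    - [0.1,0,0,0,0,0]
    - [0.08,0,0,0,0,0]
    - [0.06,0,0,0,0,0]
    - [0.04,0,0,0,0,0]
    - [0.04,0,0,0,0,0]

```text
time: 11.42
tool_pos: [0.5254, 0.0869, 0.0553]
ee_rot: [-3.141, -0.12, 1.202]
wrist_force: [-0.7, -2.4, 1.0]
width: 0.0354
finger_force: 1.0
```

Run:
```python
from h import *
rel([.165,.037,.017]); s=cans()
```

```text
t 11.43 tcp [0.5254 0.0869 0.0553] tcp_g(mm) [149.   37.3  16.1] F [-0.7 -2.4  1. ] w 0.035
target [0.5313 0.1015 0.0582] shift units [ 0.4   0.01 -0.02] turn units [ 0.01  0.04 -0.04]
can 0.037 [0.1821 0.0233] 600
can -0.037 [0.0186 0.0232] 175
```

Call:
drive_tool:
  commands:
    - [0.05,0,0,0,0,0]
    - [0.05,0,0,0,0,0]
    - [0.05,0,0,0,0,0]
    - [0.05,0,0,0,0,0]
    - [0.05,0,0,0,0,0]
    - [0.05,0,0,0,0,0]
    - [0.05,0,0,0,0,0]
    - [0.05,0,0,0,0,0]
    - [0.05,0,0,0,0,0]
    - [0,0,0,0,0,0]
    - [0,0,0,0,0,0]

```text
time: 12.85
tool_pos: [0.5318, 0.1035, 0.0575]
ee_rot: [-3.141, -0.12, 1.202]
wrist_force: [0.1, -0.5, -0.5]
width: 0.0361
finger_force: 0.0
```

Run:
```python
from h import *
rel([.165,.037,.017]); s=cans()
```

```text
t 12.85 tcp [0.5318 0.1035 0.0575] tcp_g(mm) [166.9  37.2  16.1] F [ 0.1 -0.5 -0.5] w 0.036
target [0.5313 0.1015 0.0582] shift units [-0.05  0.01 -0.02] turn units [ 0.01  0.04 -0.04]
can 0.037 [0.202  0.0186] 468
can -0.037 [0.0183 0.0233] 191
```

The can has dropped: axis z≈18.6 mm, x≈203 mm, and the finger force is gone. I back off and rise clear.

Call:
drive_tool:
  commands:
    - [-0.1,0,0,0,0,0]
    - [-0.2,0,0,0,0,0]
    - [-0.3,0,0,0,0,0]
    - [-0.3,0,-0.2,0,0,0]
    - [-0.1,0,-0.5,0,0,0]
    - [0,0,-0.6,0,0,0]
    - [0,0,-0.6,0,0,0]
    - [0,0,-0.6,0,0,0]
    - [0,0,-0.5,0,0,0]
    - [0,0,-0.2,0,0,0]
    - [0,0,0,0,0,0]
    - [0,0,0,0,0,0]
    - [0,0,0,0,0,0]
    - [0,0,0,0,0,0]

```text
time: 14.65
tool_pos: [0.5117, 0.0523, 0.179]
ee_rot: [-3.14, -0.12, 1.202]
wrist_force: [-0.6, -0.6, 0.1]
width: 0.0358
finger_force: 0.0
```

Run:
```python
from h import *
rel([.165,.037,.017]); s=cans(); cv2.imwrite("pics/c4.png",cv2.resize(s["image"][120:320,230:430],None,fx=3,fy=3))
```

```text
t 14.65 tcp [0.5117 0.0523 0.179 ] tcp_g(mm) [127.3  37.8 143.5] F [-0.6 -0.6  0.1] w 0.036
target [0.5313 0.1015 0.0582] shift units [0.96 0.02 3.16] turn units [-0.    0.04 -0.04]
can 0.037 [0.2038 0.0177] 425
can -0.037 [0.0185 0.0232] 295
```

View pics/c4.png

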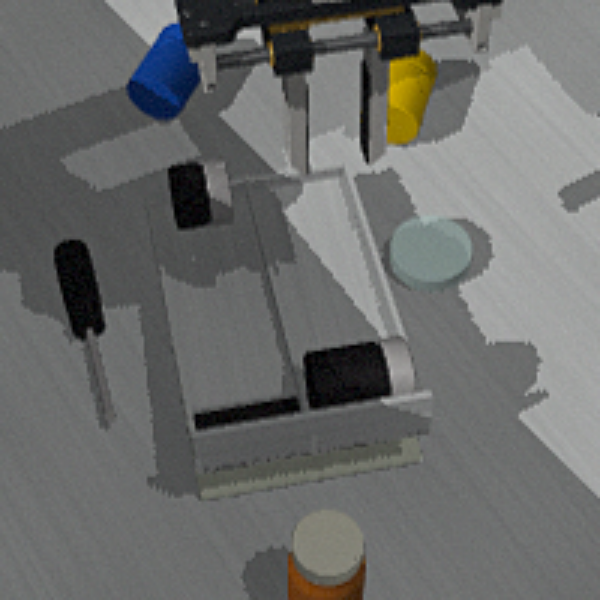

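The long can (355,373 in the crop) rests in the seat against the end stop. The arm is clear and everything else is where it was.

```bash
python3 -c "from bench import close_job; print(close_job())"
```

```text
the job is handed in; nothing more can be done
None
```

I pushed the longer can up its lane into the seat, where it measured x ≈ 204 mm and z ≈ 18 mm at rest; the arm is clear, the other objects look unmoved, and the job is handed in (no verdict was returned).

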